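Queue the water samples for filtration

TASK

Queue the four sample bottles that stand round the steel rack upright in it (the spare bottles at the far ends and back of the bench stay out of it), in the order they will be filtered, cleanest first so that nothing carries over: starting at the fixed end stop and working outwards, set down the clear one, then the yellow, the amber and the red, pushing each up against the stop or the bottle before it and letting go before you bring the next. Then slide the keeper up against the red bottle so that the row is held snug, and leave the bench timer and the small flask where they are.

Things in the scene. Friction and masses are not known exactly. Their poses are not given: they have to be found in the camera images.
- bottle_clear: Sample bottle with almost clear, water-white contents (the blank) and white screw cap, 208 mm tall, about 0.5 kg. Body 67 mm in diameter, narrowing from 138 mm up; the neck bulges to 41 mm at 185 mm; straight cap 39 mm in diameter, 187 to 208 mm up: grip the cap from above, fingertips not below 187 mm, and firmly (40 N holds). Origin: centre of its underside; z points up out of the cap. Round.
- bottle_yellow: Sample bottle with pale yellow contents and white screw cap, 208 mm tall, about 0.5 kg. Body 67 mm in diameter, narrowing from 138 mm up; the neck bulges to 41 mm at 185 mm; straight cap 39 mm in diameter, 187 to 208 mm up: grip the cap from above, fingertips not below 187 mm, and firmly (40 N holds). Origin: centre of its underside; z points up out of the cap. Round.
- bottle_amber: Sample bottle with brownish amber contents and white screw cap, 208 mm tall, about 0.5 kg. Body 67 mm in diameter, narrowing from 138 mm up; the neck bulges to 41 mm at 185 mm; straight cap 39 mm in diameter, 187 to 208 mm up: grip the cap from above, fingertips not below 187 mm, and firmly (40 N holds). Origin: centre of its underside; z points up out of the cap. Round.
- bottle_red: Sample bottle with red contents and white screw cap, 208 mm tall, about 0.5 kg. Body 67 mm in diameter, narrowing from 138 mm up; the neck bulges to 41 mm at 185 mm; straight cap 39 mm in diameter, 187 to 208 mm up: grip the cap from above, fingertips not below 187 mm, and firmly (40 N holds). Origin: centre of its underside; z points up out of the cap. Round.
- rack: Fixed steel rack, 388x100 mm: a channel for one row of bottles. Origin: underside on its centre line; y runs along the channel to the fixed end stop (pad face at y=+165 mm, plate 104 high), at the robot's left; z up. White floor 7 mm up; side rails 48 high, 84 mm apart (x -42 to 42). Four touching bottles have centres at y=131, 64, -4, -71, ending at -105. The sliding keeper is at the other end.
- keeper (a joint): Sliding keeper on the rack's rails (end plate 121 mm high with a rubber pad), in m: 0 fully open, grows towards the end stop, up to 0.095. Its pad's face is at rack y = -0.165 + this value; it touches a packed row of four at about 0.060. Slides with about 1.5 N of friction and stays where it is left.
- keeper_knob (a point): Middle (145 mm above the bench) of the keeper's black upright knob: a vertical cylinder 24 mm in diameter, from 125 to 163 mm up (top 167), at the end of an arm 75 mm behind the keeper's pad face (away from the end stop). It moves with the keeper. Grip it from above with the fingers closing across the channel, so that the gripper clears the bottles, and keep the fingertips over 115 mm (manifold beside it).
- bench_timer: Small white bench timer, 68 x 68 x 20 mm, lying between the two right-hand bottle places: a bystander. Origin: centre of its underside. Behind those places stands a tall ultrasonic bath, 340 mm high, its front at about x = 0.48 m for all y below -0.18 m: there, close the fingers left-right (along y) so that a wide gripper clears it.
- small_flask: Small steel conical flask, 68 mm in diameter, 88 mm tall, standing between the two bottle places behind the pipe manifold: a bystander. Origin: centre of its underside. The manifold (x = 0.48 to 0.60 m, left of y = -0.1 m) is up to 135 mm high, with a filter cup 225 mm high at y = 0.46 to 0.58 m: carry bottles with their feet above 180 mm.

How it is judged:
By the outcome, as a careful person would: the job done as asked, in the order asked, and still so for the second after the job is handed in, with the robot touching nothing.
It also fails if it takes over 138 s, if anything falls off the work surface, if the arm or the gripper's body presses on something with over 40 N, if the wrist force passes 120 N, or if a joint passes its speed limit or range.

ROBOT

A 6-joint arm with a two-finger parallel gripper is mounted at the origin on a cart in front of the work surface, level with it; the furniture and walls round the work are solid. World frame = base frame: x ahead of the robot, y to its left, z up, the work surface at z = 0. Lengths are in m, angles in degrees, forces in N, time in s.
With the tool pointing down it reaches from about 0.375 to 0.9 m from the base axis. Payload 3.1 kg.
Tool frame: the origin (TCP) lies at the very end of the fingers, on their centre line; the grasp point (between the pads) lies grip_point_offset behind it (grip_point_offset is the distance from the TCP to the grasp point, in m); z points along the fingers, y is the line along which they close (so a half turn about z gives the same grasp; the last joint's range is limited). The gripper opens to 87 mm and grips with 3 to 60 N. Pads are 19 mm wide; open, the fingers measure 117 mm over their backs; the gripper's body (75 mm by 190 mm) begins 51 mm behind the grasp point.
Start: joints at [-75.43, 30.224, 82.088, -0, 67.689, -10.227], TCP at [0.262, -0.567, 0.223] pointing down, gripper open.
Joint ranges: [-176.69, 176.69], [-43.24, 126.21], [12.49, 139.97], [-82, 262], [0, 151.66], [-163.58, 163.58]. Speed limits (degrees/s): [159.86, 159.86, 180, 180, 180, 180].

INTERFACE

Orientations are given as a 3x3 rotation matrix whose columns are the frame's x, y, z axes.
In Python, from rig import * gives the robot as it stands.
- The arm moves only by the tool move_arm, never from a script. Its argument "increments" is a list of rows, each a list of 3 entries, a list of its own where there are three numbers: the shift along the tool's x, y, z in units of 30 mm (1.0 is 30 mm), then the turn, a rotation vector about the tool's x, y, z in units of 120 degrees (1.0 is 120 degrees), then the closure, from 0 (fully open) to 1 (shut). A call has 1 to 20 rows; each row shifts and turns the commanded pose from where the row before left it, along the tool's axes as they then stand; what a row does not reach is not made up. A row lasts 1/12 s, in which the tool goes at most 41.7 mm and 7.16 degrees, less where a joint would pass 70% of its speed; a pose out of reach is approached as far as the arm can. A call with a number of a shift or a turn outside -1 to 1 is refused whole. A call with a gripper value outside its range is refused whole. The fingers move at their own pace and stop on an object; the grip force is fixed at half the most. Time passes only in rows, so rows that do not move let the fingers close. It gives the time, the measured TCP pose, the force, the opening and the grip force at its end, in the units of the state.
- read_state(): the state, without advancing time (a new reading comes with each control period).
- capture(name): name is "scene" or "top" or "wrist"; returns a dict with "img" (420x560x3 uint8, red, green, blue), "mtx" (3x3 intrinsics, pixels), "eye" and "rotation" of the camera in the world. Camera axes: x right, y down, z forward; pixel columns grow to the right and rows downward; lengths in m; the calibration is good to about 2 mm. A picture is of the moment at which its call begins. There is no depth.
- hand_in(): hands the job in; it is judged then, once.
Trained networks look in a picture, given as the dict that the camera call returned (one of the last four; its "shot" number tells which), for a name from the list of things; names that differ only in an ending like _2 or _b are one class to them, and where a whole thing is asked for, a point or a joint stands for the part that bears it (a point fixed in the world has none). Each returns a list of dicts, best first, with "confidence" (0 to 1); they miss things now and then, are a little off and sometimes report something else, mostly with a low value. They report only what shows in the picture. A call takes as long as a camera call.
- search_frame(picture, label): "extent" ([left, top, right, bottom] as shares, 0 to 1, of the picture: columns of its width, rows of its height, round what is visible of it).
- pinpoint(picture, label): "xy" ([column, row] as shares, 0 to 1, of the picture: columns of its width, rows of its height: a listed point, or the origin of a listed thing).
The state is a dict: "time_s": time; "joint_positions": joint angles; "qvel": joint speeds; "tau": joint torques, N m; "position": TCP position; "tcp_rot": TCP orientation; "force": force on the tool from outside, world axes, zero at the start; "moment": the same for the moment, N m; "opening": opening from 0.0 (shut) to 1.0 (fully open); "grasp_force": force on a finger pad.
Only numpy, scipy, OpenCV 4.12 (cv2) and the standard library are available. Lean on these libraries where they do the work, as an engineer would, in place of code of your own. Each camera call takes 0.05 s, during which the arm holds its last target. There are 200 camera calls.

## Working session

There is one attempt and no reset: what is moved stays moved. The work goes in short steps, Python scripts to look and compute and a tool call to move; the robot and the scene stay as the last step left them, time stands still between calls to the robot, and variables do not carry over. Pictures are saved under pics/ and viewed, at most 14 in all, crops included, and the job is handed in when it is done.

Besides the shell and the picture viewer there is one more tool, called after "Call:" as a command line: name --argument value ..., lists and objects as JSON in quotes. move_arm: Moves the arm, as the interface text tells. Its arguments: {"type":"object","properties":{"increments":{"type":"array"}},"required":["increments"]}

```bash
mkdir -p pics; ls; cat > h.py <<'E'
from rig import *
import numpy as np, cv2
def save(c,n): cv2.imwrite('pics/'+n+'.png',cv2.cvtColor(c['img'],cv2.COLOR_RGB2BGR))
def ray(c,xy):
    u=np.array([xy[0]*560,xy[1]*420,1.]); d=np.array(c['rotation'])@np.linalg.inv(np.array(c['mtx']))@u
    return np.array(c['eye']),d
def onz(c,xy,z):
    e,d=ray(c,xy); return (e+d*(z-e[2])/d[2])
def proj(c,p):
    q=np.array(c['mtx'])@(np.array(c['rotation']).T@(np.array(p)-np.array(c['eye']))); return q[:2]/q[2]
E
python3 - <<'E'
from h import *
np.set_printoptions(precision=3,suppress=True)
s=read_state(); print(s)
for n in ['scene','top']:
    c=capture(n); save(c,n+'0'); print(n,c['eye'],c['rotation'])
    for l,z in [('bottle_clear',0),('bottle_yellow',0),('bottle_amber',0),('bottle_red',0),('rack',0),('keeper_knob',.145),('bench_timer',0),('small_flask',0)]:
        r=pinpoint(c,l)
        for k in r[:3]: print(l,round(k['confidence'],2),np.array(k['xy'])*[560,420],onz(c,k['xy'],z))
E
```

```text
pics
{'time_s': 0.0, 'joint_positions': array([-75.43 ,  30.279,  82.157,   0.001,  67.689, -10.227]), 'qvel': array([-0.065,  0.062,  0.068, -0.046, -0.101,  0.047]), 'tau': array([ -0.   , -44.005, -17.659,   0.063,   0.058,  -0.   ]), 'position': array([ 0.262, -0.567,  0.222]), 'tcp_rot': array([[ 0.908,  0.419, -0.001],
       [ 0.419, -0.908,  0.002],
       [ 0.   , -0.002, -1.   ]]), 'force': array([-0.087,  0.54 ,  0.636]), 'moment': array([0.015, 0.041, 0.02 ]), 'grasp_force': 0.0, 'opening': 1.001604313175392}
scene [-0.013  0.574  0.582] [[-0.77  -0.306  0.559]
 [-0.637  0.404 -0.656]
 [-0.026 -0.862 -0.506]]
bottle_yellow 0.76 [216.608 244.902] [0.628 0.08  0.   ]
bottle_amber 0.58 [131.376 293.79 ] [0.642 0.304 0.   ]
bottle_red 0.84 [338.128 234.486] [ 0.42  -0.136  0.   ]
bottle_red 0.23 [128.52  293.286] [0.648 0.307 0.   ]
rack 0.83 [236.488 311.01 ] [0.435 0.203 0.   ]
keeper_knob 0.72 [301.504 197.19 ] [ 0.451 -0.029  0.145]
top [-0.077 -0.006  1.12 ] [[-0.044 -0.853  0.521]
 [-0.999  0.034 -0.03 ]
 [ 0.008 -0.522 -0.853]]
bottle_clear 0.63 [416.92  278.502] [ 0.396 -0.372  0.   ]
bottle_yellow 0.95 [237.888 203.49 ] [0.637 0.079 0.   ]
bottle_amber 0.84 [157.584 201.81 ] [0.651 0.299 0.   ]
rack 0.95 [187.488 273.504] [0.433 0.205 0.   ]
rack 0.64 [156.072 201.18 ] [0.653 0.304 0.   ]
bench_timer 0.6 [370.608 270.48 ] [ 0.422 -0.258  0.   ]
small_flask 0.92 [196.28  198.996] [0.656 0.194 0.   ]
```

View pics/top0.png

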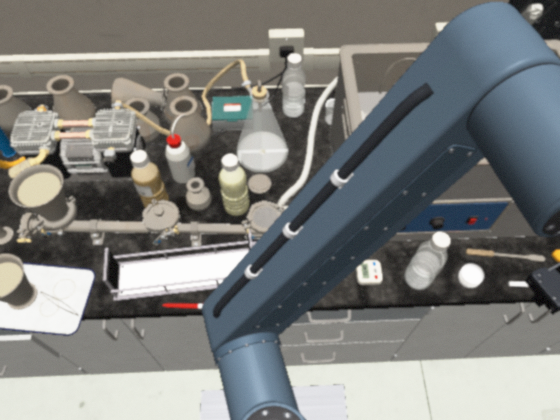

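View pics/scene0.png

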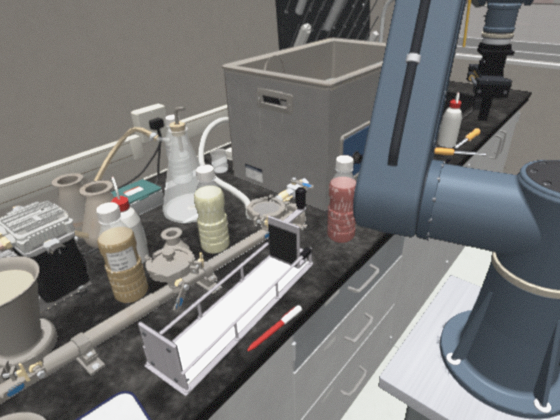

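```bash
python3 - <<'E'
import cv2,numpy as np
s=cv2.imread('pics/scene0.png');t=cv2.imread('pics/top0.png')
a=cv2.resize(s[210:390,135:325],None,fx=4,fy=3.2,interpolation=cv2.INTER_CUBIC)
a=cv2.resize(s[215:390,135:325],(760,580),interpolation=cv2.INTER_CUBIC)
b=cv2.resize(t[130:310,90:280],(760,580)[:2],interpolation=cv2.INTER_CUBIC)
cv2.imwrite('pics/za.png',a);cv2.imwrite('pics/zb.png',b)
E
python3 -c "
import rig;print([x for x in dir(rig) if x[0]!='_']); print(getattr(rig,'grip_point_offset',None))"
```

```text
['PlanningError', 'capture', 'grip_point_offset', 'hand_in', 'pinpoint', 'read_state', 'search_frame']
0.0187
```

View pics/za.png

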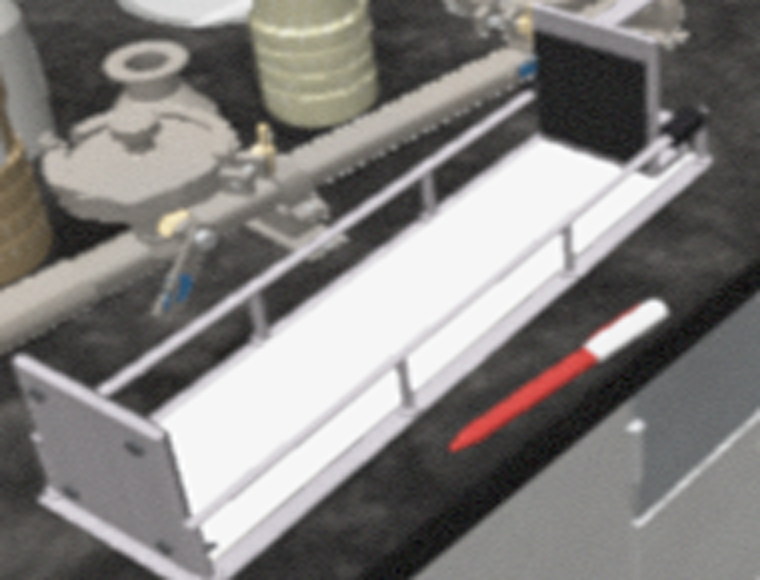

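View pics/zb.png

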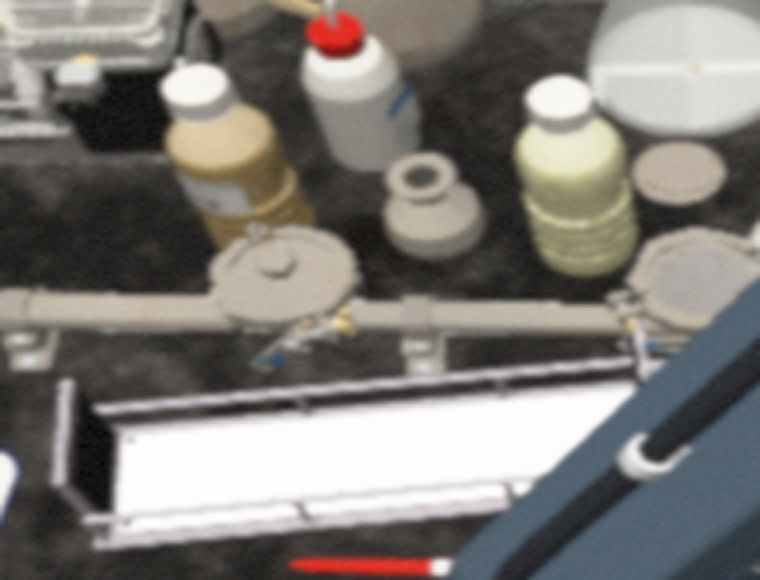

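```bash
python3 - <<'E'
from h import *
np.set_printoptions(precision=4,suppress=True)
s=capture('scene');t=capture('top')
A=lambda x,y:((135+x/4)/560,(215+y*175/580)/420)
B=lambda x,y:((90+x/4)/560,(130+y*180/580)/420)
for n,c,f,z,L in [('s front rail',s,A,.048,[(190,522),(665,145)]),('s rear rail',s,A,.048,[(105,388),(535,97)]),('s base front edge bottom',s,A,0.0,[(225,580),(705,165)]),('s stop top',s,A,.104,[(15,357),(162,438)]),('s keeper top',s,A,.121,[(535,8),(655,45)]),
 ('t rear rail',t,B,.048,[(95,410),(640,362)]),('t front rail',t,B,.048,[(85,522),(500,485)]),('t stop top',t,B,.104,[(68,383),(60,485)]),
 ('t amber cap c',t,B,.208,[(192,86)]),('t yellow cap',t,B,.208,[(560,97)]),('wash base',t,B,0.,[(375,150)]),('wash top',t,B,.22,[(335,30)]),('dish',t,B,.03,[(680,170)])]:
    print(n,[onz(c,f(*p),z) for p in L])
# cap segmentation, top: clear cap & scene red cap
for c,n,l in [(s,'s','bottle_red'),(t,'t','bottle_clear'),(t,'t','bottle_yellow'),(t,'t','bottle_amber'),(s,'s','bottle_yellow'),(s,'s','bottle_amber')]:
    for r in search_frame(c,l)[:2]:
        e=np.array(r['extent'])*[560,420,560,420]; print(n,l,round(r['confidence'],2),e)
E
```

```text
s front rail [array([0.372 , 0.3744, 0.048 ]), array([0.3968, 0.0441, 0.048 ])]
s rear rail [array([0.4644, 0.3471, 0.048 ]), array([0.4849, 0.0477, 0.048 ])]
s base front edge bottom [array([0.3697, 0.368 , 0.    ]), array([ 0.4029, -0.0002,  0.    ])]
s stop top [array([0.458 , 0.3817, 0.104 ]), array([0.374 , 0.3749, 0.104 ])]
s keeper top [array([0.4799, 0.0483, 0.121 ]), array([0.4038, 0.0428, 0.121 ])]
t rear rail [array([0.4617, 0.3786, 0.048 ]), array([0.4896, 0.0444, 0.048 ])]
t front rail [array([0.3706, 0.3719, 0.048 ]), array([0.3899, 0.1288, 0.048 ])]
t stop top [array([0.4561, 0.3774, 0.104 ]), array([0.3756, 0.3702, 0.104 ])]
t amber cap c [array([0.645 , 0.3005, 0.208 ])]
t yellow cap [array([0.6266, 0.0824, 0.208 ])]
wash base [array([0.7335, 0.2329, 0.    ])]
wash top [array([0.6851, 0.2169, 0.22  ])]
dish [array([0.6827, 0.0163, 0.03  ])]
s bottle_red 0.73 [326.424 154.602 357.616 243.516]
t bottle_clear 0.7 [402.808 231.084 448.784 290.094]
t bottle_clear 0.15 [221.816 154.896 247.8   213.99 ]
t bottle_yellow 0.79 [220.696 152.796 245.784 213.99 ]
t bottle_amber 0.65 [131.096 150.696 164.808 208.194]
s bottle_yellow 0.61 [195.384 165.312 230.496 251.118]
s bottle_amber 0.76 [ 92.288 203.406 149.184 303.702]
```

```bash
python3 - <<'E'
from h import *
np.set_printoptions(precision=4,suppress=True)
s=capture('scene');t=capture('top')
def tri(a,b):
    M=[];v=[]
    for c,p in((s,a),(t,b)):
        e,d=ray(c,(p[0]/560,p[1]/420)); d/=np.linalg.norm(d); P=np.eye(3)-np.outer(d,d); M.append(P);v.append(P@e)
    return np.linalg.lstsq(np.vstack(M),np.hstack(v),rcond=None)[0]
print('wash cap',tri((121,203),(174,139)),'conical top',tri((180,110),(260,91)),'spout',tri((115,180),(172,130)))
for c,n in((s,'s'),(t,'t')):
    w=(c['img'].min(2)>200).astype(np.uint8)
    k,l,st,ce=cv2.connectedComponentsWithStats(w)
    for i in range(1,k):
        if 40<st[i,4]<2000: print(n,ce[i],st[i], onz(c,ce[i]/[560,420],.2))
E
```

```text
wash cap [0.742  0.2319 0.1509] conical top [0.7799 0.0096 0.285 ] spout [0.733  0.2303 0.2046]
s [413.14  56.68] [409  54   9   6  50] [ 0.7741 -1.2949  0.2   ]
s [533.4932  61.7808] [507  59  53   7  73] [ 0.3101 -1.4558  0.2   ]
s [146.8696 108.6348] [132 104  31  10 115] [ 1.1252 -0.1046  0.2   ]
s [202.8364 113.7273] [181 106  46  16 110] [ 0.9381 -0.1748  0.2   ]
s [453.6809 111.1277] [448 109  13   5  47] [ 0.3455 -0.6206  0.2   ]
s [205.5346 149.478 ] [197 117  30  57 318] [0.72  0.003 0.2  ]
s [ 55.5383 162.921 ] [  0 142 117  42 405] [0.9433 0.2632 0.2   ]
s [344.1684 159.0105] [337 156  16   7  95] [ 0.4214 -0.1479  0.2   ]
s [181.1772 178.6962] [175 175  13   8  79] [0.6417 0.1374 0.2   ]
s [233.1314 190.2629] [214 177  36  29 175] [0.5174 0.1068 0.2   ]
s [287.8545 190.3636] [277 184  23  16 110] [0.4306 0.0421 0.2   ]
s [133.5645 190.8548] [125 187  18   9  62] [0.6758 0.2289 0.2   ]
s [207.4641 192.0844] [196 186  24  14 237] [0.5527 0.1426 0.2   ]
s [182.4858 208.0678] [167 193  31  29 634] [0.5433 0.2111 0.2   ]
s [106.0872 207.6279] [ 96 203  21  11 172] [0.6595 0.2
[... 1437 characters left out ...]
2 0.2   ]
t [138.1042 156.2639] [131 151  15  12 144] [0.6527 0.3031 0.2   ]
t [230.8457 176.2284] [222 170  18  13 162] [0.5854 0.0805 0.2   ]
t [337.0923 177.4923] [332 170  15  12  65] [ 0.5722 -0.1675  0.2   ]
t [288.2979 230.1915] [284 224  14  10  47] [ 0.4358 -0.0465  0.2   ]
t [440.9851 239.0697] [433 232  17  15 201] [ 0.4007 -0.3759  0.2   ]
t [370.5758 271.9818] [358 261  24  21 330] [ 0.3296 -0.2126  0.2   ]
t [470.705  275.1463] [459 264  24  23 417] [ 0.3141 -0.4195  0.2   ]
t [421.5733 272.32  ] [414 268  14  10  75] [ 0.3246 -0.3186  0.2   ]
t [517.7656 283.5312] [510 282  17   4  64] [ 0.2916 -0.5119  0.2   ]
t [ 15.0992 337.145 ] [  0 335  31   5 131] [0.2219 0.4892 0.2   ]
```

Call:
move_arm --increments '[[[0, 0, -0.8], [0, 0, 0.052], 0], [[0, -0.8, -0.8], [0, 0, 0.052], 0], [[0.4, -0.8, -0.4], [0, 0, 0.052], 0], [[0.8, -0.8, 0], [0, 0, 0.052], 0], [[0.9, -0.8, 0], [0, 0, 0], 0], [[0.9, -0.8, 0], [0, 0, 0], 0], [[0.5, -0.8, 0], [0, 0, 0], 0], [[0, 0, 0], [0, 0, 0], 0], [[0, 0, 0], [0, 0, 0], 0]]'

```text
time_s: 2.15
position: [0.3524, -0.4191, 0.2828]
tcp_rot: [[1.0, 0.0, -0.0], [0.0, -1.0, -0.0], [-0.0, 0.0, -1.0]]
force: [0.2, 0.5, 0.0]
opening: 1.003
grasp_force: 0.0
```

```bash
cat >> h.py <<'E'
np.set_printoptions(precision=4,suppress=True)
def cap(c,near,z=.208,name=None):
    # white cap top located in the picture nearest to the expected point (radius ~19.5 mm)
    p=proj(c,[*near,z]); r=abs(proj(c,[near[0]+.0195,near[1],z])-p).max()+abs(proj(c,[near[0],near[1]+.0195,z])-p).max()
    return p,r
E
python3 - <<'E'
from h import *
c=capture('wrist'); save(c,'w1'); print(c['eye'],c['rotation'])
print(proj(c,[.398,-.374,.208]),cap(c,(.398,-.374)))
for k in pinpoint(c,'bottle_clear')[:2]: print(k['confidence'],np.array(k['xy'])*[560,420],onz(c,k['xy'],0))
for k in search_frame(c,'bottle_clear')[:2]: print(k['confidence'],np.array(k['extent'])*[560,420,560,420])
E
```

```text
[ 0.4281 -0.4189  0.4455] [[ 0.0001 -0.962  -0.2731]
 [-1.     -0.0001  0.    ]
 [-0.0001  0.2731 -0.962 ]]
[215.9145 154.6549] (array([215.9145, 154.6549]), np.float64(57.130461231100824))
0.93 [239.68  134.988] [ 0.3966 -0.3664  0.    ]
0.67 [186.424 105.294 268.408 180.516]
```

View pics/w1.png

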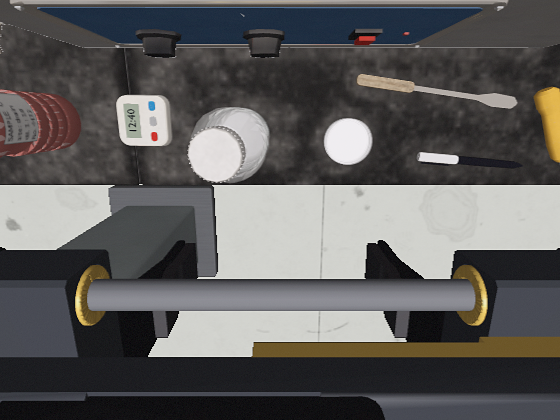

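Call:
move_arm --increments '[[[0.52, -0.5, 0], [0, 0, 0], 0], [[0.5, -0.5, 0.3], [0, 0, 0], 0], [[0.5, -0.5, 0.8], [0, 0, 0], 0], [[0, 0, 0.8], [0, 0, 0], 0], [[0, 0, 0.7], [0, 0, 0], 0], [[0, 0, 0.35], [0, 0, 0], 0], [[0, 0, 0.14], [0, 0, 0], 0], [[0, 0, 0], [0, 0, 0], 1], [[0, 0, 0], [0, 0, 0], 1], [[0, 0, 0], [0, 0, 0], 1], [[0, 0, 0], [0, 0, 0], 1], [[0, 0, 0], [0, 0, 0], 1], [[0, 0, 0], [0, 0, 0], 1], [[0, 0, 0], [0, 0, 0], 1]]'

```text
time_s: 3.47
position: [0.3975, -0.3756, 0.1903]
tcp_rot: [[1.0, -0.003, 0.0], [-0.003, -1.0, -0.001], [0.0, 0.001, -1.0]]
force: [0.4, 0.0, 1.0]
opening: 0.555
grasp_force: 0.0
```

Call:
move_arm --increments '[[[0, 0, 0], [0, 0, 0], 1], [[0, 0, 0], [0, 0, 0], 1], [[0, 0, 0], [0, 0, 0], 1], [[0, 0, 0], [0, 0, 0], 1], [[0, 0, 0], [0, 0, 0], 1]]'

```text
time_s: 3.88
position: [0.3974, -0.3752, 0.19]
tcp_rot: [[1.0, -0.003, 0.0], [-0.003, -1.0, 0.0], [0.0, -0.0, -1.0]]
force: [0.1, 2.4, 2.9]
opening: 0.426
grasp_force: 30.0
```

Call:
move_arm --increments '[[[0, 0, -0.2], [0, 0, 0], 1], [[0, 0, -0.5], [0, 0, 0], 1], [[0, 0, -0.8], [0, 0, 0], 1], [[0, 0, -0.8], [0, 0, 0], 1], [[0, 0, -0.8], [0, 0, 0], 1], [[0, 0, -0.4], [0, 0, -0.0265], 1], [[0, 0, -0.33], [0, 0, -0.0565], 1], [[0, 0, -0.33], [0, 0, -0.0565], 1], [[0, 0, -0.33], [0, 0, -0.0565], 1], [[0, 0, -0.33], [0, 0, -0.0565], 1], [[0, 0, -0.33], [0, 0, -0.0565], 1], [[0, 0, -0.33], [0, 0, -0.0565], 1], [[0, 0, -0.33], [0, 0, -0.0565], 1], [[0, 0, -0.33], [0, 0, -0.0565], 1], [[0, 0, -0.33], [0, 0, -0.0565], 1], [[0, 0, -0.33], [0, 0, -0.0565], 1], [[0, 0, -0.33], [0, 0, -0.0565], 1], [[0, 0, -0.33], [0, 0, -0.0565], 1], [[0, 0, -0.33], [0, 0, -0.0565], 1], [[0, 0, 0], [0, 0, -0.0265], 1]]'

```text
time_s: 5.55
position: [0.3975, -0.3759, 0.4246]
tcp_rot: [[-0.08, 0.997, 0.001], [0.997, 0.08, -0.002], [-0.002, 0.001, -1.0]]
force: [-0.1, 0.4, -4.0]
opening: 0.431
grasp_force: 29.7
```

Held. Carry across towards the rack.

Call:
move_arm --increments '[[[0.3, 0.1, 0], [0, 0, 0], 1], [[0.6, 0.2, 0], [0, 0, 0], 1], [[0.9, 0.25, 0], [0, 0, 0], 1], [[1, 0.25, 0], [0, 0, 0], 1], [[1, 0.25, 0], [0, 0, 0], 1], [[1, 0.25, 0], [0, 0, 0], 1], [[1, 0.25, 0], [0, 0, 0], 1], [[1, 0.25, 0], [0, 0, 0], 1], [[1, 0.25, 0], [0, 0, 0], 1], [[1, 0.25, 0], [0, 0, 0], 1], [[1, 0.25, 0], [0, 0, 0], 1], [[1, 0.25, 0], [0, 0, 0], 1], [[1, 0.1, 0], [0, 0, 0], 1], [[1, 0, 0], [0, 0, 0], 1], [[1, 0, 0], [0, 0, 0], 1], [[1, 0, 0], [0, 0, 0], 1], [[1, 0, 0], [0, 0, 0], 1], [[1, 0, 0], [0, 0, 0], 1], [[1, 0, 0], [0, 0, 0], 1], [[1, 0, 0], [0, 0, 0], 1]]'

```text
time_s: 7.22
position: [0.4397, 0.1951, 0.4224]
tcp_rot: [[-0.074, 0.997, -0.003], [0.997, 0.074, -0.0], [-0.0, -0.003, -1.0]]
force: [0.1, 0.2, -5.1]
opening: 0.428
grasp_force: 29.7
```

```bash
python3 - <<'E'
from h import *
c=capture('wrist'); save(c,'w2')
# project expected rack features
o=np.array([.431,.204]);u=np.array([-.0785,.9969]);w=np.array([.9969,.0785])
R=lambda x,y,z:[*(o+w*x+u*y),z]
img=cv2.cvtColor(c['img'],cv2.COLOR_RGB2BGR)
for x in(-.042,.042):
    for y in np.arange(-.16,.17,.02):
        p=proj(c,R(x,y,.048)); cv2.circle(img,tuple(int(v) for v in p),2,(0,0,255),-1)
for x in(-.04,0,.04): cv2.circle(img,tuple(int(v) for v in proj(c,R(x,.165,.104))),3,(0,255,0),-1)
cv2.imwrite('pics/w2.png',img); print(read_state()['position'],c['eye'])
E
```

```text
[0.4389 0.2003 0.4224] [0.4357 0.2698 0.5851]
```

View pics/w2.png

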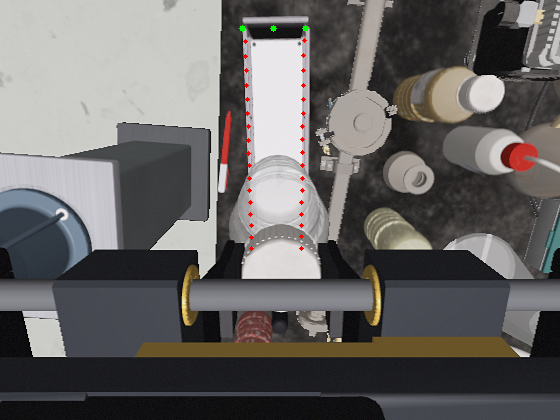

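Call:
move_arm --increments '[[[1, -0.05, 0], [0, 0, 0], 1], [[1, -0.05, 0], [0, 0, 0], 1], [[0.9, -0.06, 0.1], [0, 0, 0], 1], [[0.6, -0.06, 0.3], [0, 0, 0], 1], [[0.35, 0, 0.6], [0, 0, 0], 1], [[0.13, 0, 0.8], [0, 0, 0], 1], [[0, 0, 0.9], [0, 0, 0], 1], [[0, 0, 0.9], [0, 0, 0], 1], [[0, 0, 0.9], [0, 0, 0], 1], [[0, 0, 0.8], [0, 0, 0], 1], [[0, 0, 0.6], [0, 0, 0], 1], [[0, 0, 0.5], [0, 0, 0], 1], [[0, 0, 0.4], [0, 0, 0], 1], [[0, 0, 0.3], [0, 0, 0], 1], [[0, 0, 0.2], [0, 0, 0], 1], [[0, 0, 0.15], [0, 0, 0], 1], [[0, 0, 0.05], [0, 0, 0], 1], [[0, 0, 0], [0, 0, 0], 1]]'

```text
time_s: 8.77
position: [0.4259, 0.3121, 0.1986]
tcp_rot: [[-0.075, 0.997, 0.0], [0.997, 0.075, 0.0], [0.0, 0.0, -1.0]]
force: [0.5, 0.5, -4.8]
opening: 0.426
grasp_force: 29.8
```

Call:
move_arm --increments '[[[0.12, -0.04, 0], [0, 0, 0], 1], [[0.12, -0.03, 0], [0, 0, 0], 1], [[0.12, 0, 0], [0, 0, 0], 1], [[0.12, 0, 0], [0, 0, 0], 1], [[0.12, 0, 0], [0, 0, 0], 1], [[0.08, 0, 0], [0, 0, 0], 1], [[0.05, 0, 0], [0, 0, 0], 1], [[0, 0, 0], [0, 0, 0], 1]]'

```text
time_s: 9.43
position: [0.4222, 0.334, 0.1986]
tcp_rot: [[-0.076, 0.997, 0.0], [0.997, 0.076, -0.0], [-0.0, 0.0, -1.0]]
force: [0.1, 0.2, -4.9]
opening: 0.426
grasp_force: 29.8
```

Call:
move_arm --increments '[[[0.06, 0, 0], [0, 0, 0], 1], [[0.04, 0, 0], [0, 0, 0], 1], [[0.04, 0, 0], [0, 0, 0], 1], [[0, 0, 0], [0, 0, 0], 1]]'

```text
time_s: 9.77
position: [0.4218, 0.3379, 0.1985]
tcp_rot: [[-0.076, 0.997, -0.0], [0.997, 0.076, -0.0], [-0.0, -0.0, -1.0]]
force: [0.3, -1.5, -5.0]
opening: 0.423
grasp_force: 29.8
```

Call:
move_arm --increments '[[[0.03, 0, 0.03], [0, 0, 0], 1], [[0, 0, 0.03], [0, 0, 0], 1], [[0, 0, 0.03], [0, 0, 0], 1], [[0, 0, 0], [0, 0, 0], 1]]'

```text
time_s: 10.1
position: [0.422, 0.3387, 0.197]
tcp_rot: [[-0.076, 0.997, 0.001], [0.997, 0.076, 0.0], [0.0, 0.001, -1.0]]
force: [-0.5, -2.2, 4.0]
opening: 0.428
grasp_force: 30.0
```

Call:
move_arm --increments '[[[0, 0, 0], [0, 0, 0], 0.15], [[0, 0, 0], [0, 0, 0], 0.15], [[0, 0, 0], [0, 0, 0], 0.15], [[0, 0, 0], [0, 0, 0], 0.15], [[0, 0, 0], [0, 0, 0], 0.15], [[0, 0, 0], [0, 0, 0], 0.15], [[0, 0, -0.4], [0, 0, 0], 0.15], [[0, 0, -0.8], [0, 0, 0], 0.15], [[-0.47, 0.3, -0.8], [0, 0, 0], 0.15], [[-0.9, 0.63, -0.6], [0, 0, 0], 0.15], [[-0.95, 0.67, -0.2], [0, 0, 0], 0.15], [[-0.95, 0.67, 0], [0, 0, 0], 0.15], [[-0.95, 0.67, 0], [0, 0, 0], 0.15], [[-0.95, 0.67, 0], [0, 0, 0], 0.15], [[-0.95, 0.67, 0], [0, 0, 0], 0.15], [[-0.95, 0.67, 0], [0, 0, 0], 0.15], [[-0.95, 0.67, 0], [0, 0, 0], 0.15], [[-0.6, 0.4, 0], [0, 0, 0], 0.15], [[-0.3, 0.2, 0], [0, 0, 0], 0.15], [[0, 0, 0], [0, 0, 0], 0.15]]'

```text
time_s: 11.77
position: [0.6293, 0.0841, 0.2793]
tcp_rot: [[-0.073, 0.997, 0.0], [0.997, 0.073, -0.0], [-0.0, 0.0, -1.0]]
force: [0.2, 0.8, -0.3]
opening: 0.852
grasp_force: 0.0
```

```bash
python3 - <<'E'
from h import *
c=capture('wrist'); save(c,'w3'); print(read_state()['position'],c['eye'],proj(c,[.63,.081,.208]),proj(c,[.63+.0195,.081,.208]))
for l in('bottle_yellow','bottle_clear'):
  for k in pinpoint(c,l)[:2]: print(l,k['confidence'],np.array(k['xy'])*[560,420],onz(c,k['xy'],0))
E
```

```text
[0.6279 0.0857 0.2793] [0.6249 0.1587 0.442 ] [280.0566 222.0425] [307.0315 223.9058]
bottle_yellow 0.72 [279.384 170.688] [0.6286 0.0822 0.    ]
```

View pics/w3.png

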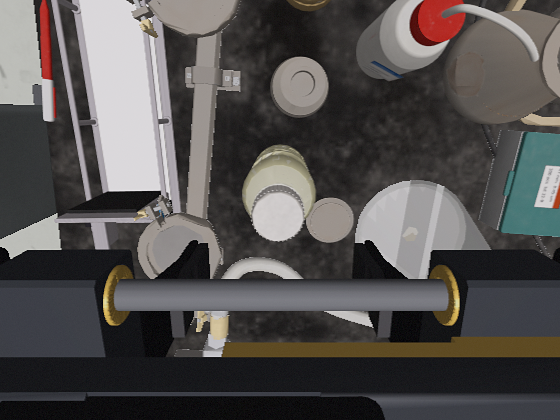

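Call:
move_arm --increments '[[[0, 0, 0.4], [0, 0, 0], 0.15], [[0, 0, 0.7], [0, 0, 0], 0.15], [[0, 0, 0.8], [0, 0, 0], 0.15], [[0, 0, 0.6], [0, 0, 0], 0.15], [[0, 0, 0.35], [0, 0, 0], 0.15], [[0, 0, 0.13], [0, 0, 0], 0.15], [[0, 0, 0], [0, 0, 0], 1], [[0, 0, 0], [0, 0, 0], 1], [[0, 0, 0], [0, 0, 0], 1], [[0, 0, 0], [0, 0, 0], 1], [[0, 0, 0], [0, 0, 0], 1], [[0, 0, 0], [0, 0, 0], 1], [[0, 0, 0], [0, 0, 0], 1], [[0, 0, 0], [0, 0, 0], 1], [[0, 0, 0], [0, 0, 0], 1], [[0, 0, 0], [0, 0, 0], 1]]'

```text
time_s: 13.25
position: [0.6285, 0.086, 0.1909]
tcp_rot: [[-0.076, 0.997, 0.001], [0.997, 0.076, -0.0], [-0.0, 0.001, -1.0]]
force: [0.1, 0.0, 3.1]
opening: 0.426
grasp_force: 30.0
```

Call:
move_arm --increments '[[[0, 0, -0.2], [0, 0, 0], 1], [[0, 0, -0.5], [0, 0, 0], 1], [[0, 0, -0.9], [0, 0, 0], 1], [[0, 0, -0.9], [0, 0, 0], 1], [[0, 0, -0.9], [0, 0, 0], 1], [[0, 0, -0.9], [0, 0, 0], 1], [[0, 0, -0.9], [0, 0, 0], 1], [[0, 0, -0.7], [0, 0, 0], 1], [[0.2, -0.22, -0.4], [0, 0, 0], 1], [[0.5, -0.52, -0.1], [0, 0, 0], 1], [[0.7, -0.72, 0], [0, 0, 0], 1], [[0.8, -0.82, 0], [0, 0, 0], 1], [[0.8, -0.82, 0], [0, 0, 0], 1], [[0.8, -0.82, 0], [0, 0, 0], 1], [[0.8, -0.82, 0], [0, 0, 0], 1], [[0.7, -0.72, 0], [0, 0, 0], 1], [[0.45, -0.47, 0], [0, 0, 0], 1], [[0.2, -0.22, 0], [0, 0, 0], 1], [[0.07, -0.07, 0], [0, 0, 0], 1], [[0, 0, 0], [0, 0, 0], 1]]'

```text
time_s: 14.92
position: [0.4277, 0.2519, 0.3819]
tcp_rot: [[-0.077, 0.997, -0.001], [0.997, 0.077, -0.001], [-0.001, -0.001, -1.0]]
force: [0.9, 0.3, -4.9]
opening: 0.424
grasp_force: 29.7
```

Call:
move_arm --increments '[[[0, 0, 0.3], [0, 0, 0], 1], [[0, 0, 0.7], [0, 0, 0], 1], [[0, 0, 0.9], [0, 0, 0], 1], [[0, 0, 0.9], [0, 0, 0], 1], [[0, 0, 0.9], [0, 0, 0], 1], [[0, 0, 0.8], [0, 0, 0], 1], [[0, 0, 0.6], [0, 0, 0], 1], [[0, 0, 0.4], [0, 0, 0], 1], [[0, 0, 0.3], [0, 0, 0], 1], [[0, 0, 0.2], [0, 0, 0], 1], [[0, 0, 0.07], [0, 0, 0], 1], [[0.1, 0, 0], [0, 0, 0], 1], [[0.12, 0, 0], [0, 0, 0], 1], [[0.12, 0, 0], [0, 0, 0], 1], [[0.1, 0, 0], [0, 0, 0], 1], [[0.07, 0, 0], [0, 0, 0], 1], [[0.05, 0, 0], [0, 0, 0], 1], [[0, 0, 0], [0, 0, 0], 1]]'

```text
time_s: 16.42
position: [0.427, 0.2693, 0.2006]
tcp_rot: [[-0.076, 0.997, 0.001], [0.997, 0.076, 0.0], [0.0, 0.001, -1.0]]
force: [-0.8, 0.2, -5.1]
opening: 0.427
grasp_force: 29.8
```

Call:
move_arm --increments '[[[0.05, 0, 0], [0, 0, 0], 1], [[0.04, 0, 0], [0, 0, 0], 1], [[0.03, 0, 0], [0, 0, 0], 1], [[0, 0, 0], [0, 0, 0], 1]]'

```text
time_s: 16.75
position: [0.4268, 0.2725, 0.2003]
tcp_rot: [[-0.076, 0.997, 0.0], [0.997, 0.076, 0.0], [0.0, 0.0, -1.0]]
force: [-0.4, -0.7, -5.3]
opening: 0.423
grasp_force: 29.8
```

Call:
move_arm --increments '[[[0.04, 0, 0.04], [0, 0, 0], 1], [[0, 0, 0.03], [0, 0, 0], 1], [[0, 0, 0.03], [0, 0, 0], 1], [[0, 0, 0], [0, 0, 0], 1]]'

```text
time_s: 17.08
position: [0.4271, 0.2736, 0.198]
tcp_rot: [[-0.076, 0.997, 0.001], [0.997, 0.076, 0.0], [0.0, 0.001, -1.0]]
force: [-0.2, -1.4, 1.1]
opening: 0.423
grasp_force: 30.0
```

Call:
move_arm --increments '[[[0, 0, 0], [0, 0, 0], 0.15], [[0, 0, 0], [0, 0, 0], 0.15], [[0, 0, 0], [0, 0, 0], 0.15], [[0, 0, 0], [0, 0, 0], 0.15], [[0, 0, 0], [0, 0, 0], 0.15], [[0, 0, 0], [0, 0, 0], 0.15], [[0, 0, -0.4], [0, 0, 0], 0.15], [[0, 0, -0.8], [0, 0, 0], 0.15], [[0, 0.3, -0.8], [0, 0, 0], 0.15], [[0.04, 0.7, -0.6], [0, 0, 0], 0.15], [[0.05, 0.9, -0.2], [0, 0, 0], 0.15], [[0.05, 1, 0], [0, 0, 0], 0.15], [[0.05, 1, 0], [0, 0, 0], 0.15], [[0.05, 1, 0], [0, 0, 0], 0.15], [[0.05, 1, 0], [0, 0, 0], 0.15], [[0.05, 0.8, 0], [0, 0, 0], 0.15], [[0, 0.45, 0], [0, 0, 0], 0.15], [[0, 0.2, 0], [0, 0, 0], 0.15], [[0, 0, 0], [0, 0, 0], 0.15]]'

```text
time_s: 18.67
position: [0.6466, 0.3002, 0.2804]
tcp_rot: [[-0.075, 0.997, -0.001], [0.997, 0.075, -0.0], [-0.0, -0.001, -1.0]]
force: [-0.1, -0.7, 0.4]
opening: 0.851
grasp_force: 0.0
```

```bash
python3 - <<'E'
from h import *
c=capture('wrist'); save(c,'w4'); print(read_state()['position'],c['eye'],proj(c,[.646,.301,.208]))
for l in('bottle_amber',):
  for k in pinpoint(c,l)[:2]: print(l,k['confidence'],np.array(k['xy'])*[560,420],onz(c,k['xy'],0))
g=cv2.cvtColor(c['img'],cv2.COLOR_RGB2HSV); w=((g[...,1]<40)&(g[...,2]>200)).astype(np.uint8)
k,l,st,ce=cv2.connectedComponentsWithStats(w)
for i in range(1,k):
    if st[i,4]>800: print(ce[i],st[i],onz(c,(st[i,:2]+st[i,2:4]/2)/[560,420],.208))
E
```

```text
[0.6454 0.3002 0.2806] [0.6422 0.3748 0.4431] [278.6952 216.3095]
bottle_amber 0.96 [276.696 168.294] [0.642  0.3009 0.    ]
[69.3009 15.7194] [   0    0  119   40 3297] [0.5014 0.4178 0.208 ]
[459.3298  89.4417] [ 385   19  162  157 7553] [0.7623 0.3915 0.208 ]
[17.2185 60.3834] [   0   22   88   74 1844] [0.4893 0.3944 0.208 ]
[114.4838 201.4415] [  84   89   52  165 2197] [0.5269 0.3247 0.208 ]
[ 31.4578 211.6315] [   0  182   61   64 2597] [0.468  0.2893 0.208 ]
[281.4032 215.2396] [ 257  191   50   49 1895] [0.6483 0.3018 0.208 ]
```

View pics/w4.png

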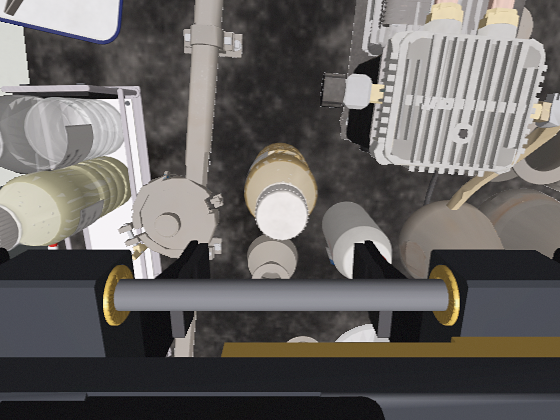

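Call:
move_arm --increments '[[[0.04, 0.08, 0.4], [0, 0, 0], 0.15], [[0, 0, 0.7], [0, 0, 0], 0.15], [[0, 0, 0.8], [0, 0, 0], 0.15], [[0, 0, 0.6], [0, 0, 0], 0.15], [[0, 0, 0.35], [0, 0, 0], 0.15], [[0, 0, 0.15], [0, 0, 0], 0.15], [[0, 0, 0], [0, 0, 0], 1], [[0, 0, 0], [0, 0, 0], 1], [[0, 0, 0], [0, 0, 0], 1], [[0, 0, 0], [0, 0, 0], 1], [[0, 0, 0], [0, 0, 0], 1], [[0, 0, 0], [0, 0, 0], 1], [[0, 0, 0], [0, 0, 0], 1], [[0, 0, 0], [0, 0, 0], 1], [[0, 0, 0], [0, 0, 0], 1], [[0, 0, 0], [0, 0, 0], 1]]'

```text
time_s: 20.1
position: [0.6482, 0.3018, 0.192]
tcp_rot: [[-0.076, 0.997, 0.001], [0.997, 0.076, 0.0], [0.0, 0.001, -1.0]]
force: [-0.4, 0.7, 3.8]
opening: 0.423
grasp_force: 30.0
```

Call:
move_arm --increments '[[[0, 0, -0.2], [0, 0, 0], 1], [[0, 0, -0.5], [0, 0, 0], 1], [[0, 0, -0.9], [0, 0, 0], 1], [[0, 0, -0.9], [0, 0, 0], 1], [[0, 0, -0.9], [0, 0, 0], 1], [[0, 0, -0.9], [0, 0, 0], 1], [[0, 0, -0.9], [0, 0, 0], 1], [[-0.2, 0, -0.7], [0, 0, 0], 1], [[-0.5, -0.2, -0.4], [0, 0, 0], 1], [[-0.6, -0.5, -0.1], [0, 0, 0], 1], [[-0.6, -0.8, 0], [0, 0, 0], 1], [[-0.6, -0.9, 0], [0, 0, 0], 1], [[-0.4, -1, 0], [0, 0, 0], 1], [[-0.2, -1, 0], [0, 0, 0], 1], [[-0.1, -1, 0], [0, 0, 0], 1], [[-0.08, -0.9, 0], [0, 0, 0], 1], [[0, -0.6, 0], [0, 0, 0], 1], [[0, -0.35, 0], [0, 0, 0], 1], [[0, -0.17, 0], [0, 0, 0], 1], [[0, 0, 0], [0, 0, 0], 1]]'

```text
time_s: 21.77
position: [0.4324, 0.1866, 0.3829]
tcp_rot: [[-0.076, 0.997, -0.001], [0.997, 0.076, -0.0], [0.0, -0.001, -1.0]]
force: [0.2, 0.4, -6.4]
opening: 0.421
grasp_force: 29.9
```

Call:
move_arm --increments '[[[0, 0, 0.3], [0, 0, 0], 1], [[0, 0, 0.7], [0, 0, 0], 1], [[0, 0, 0.9], [0, 0, 0], 1], [[0, 0, 0.9], [0, 0, 0], 1], [[0, 0, 0.9], [0, 0, 0], 1], [[0, 0, 0.8], [0, 0, 0], 1], [[0, 0, 0.6], [0, 0, 0], 1], [[0, 0, 0.4], [0, 0, 0], 1], [[0, 0, 0.2], [0, 0, 0], 1], [[0, 0, 0], [0, 0, 0], 1]]'

```text
time_s: 22.6
position: [0.4337, 0.1867, 0.2103]
tcp_rot: [[-0.075, 0.997, -0.003], [0.997, 0.075, -0.001], [-0.0, -0.003, -1.0]]
force: [-0.2, 1.1, -6.3]
opening: 0.421
grasp_force: 29.9
```

Call:
move_arm --increments '[[[0, 0, 0.15], [0, 0, 0], 1], [[0, 0, 0.13], [0, 0, 0], 1], [[0.1, 0, 0.02], [0, 0, 0], 1], [[0.12, 0, 0], [0, 0, 0], 1], [[0.12, 0, 0], [0, 0, 0], 1], [[0.12, 0, 0], [0, 0, 0], 1], [[0.08, 0, 0], [0, 0, 0], 1], [[0.05, 0, 0], [0, 0, 0], 1], [[0.03, 0, 0], [0, 0, 0], 1], [[0, 0, 0], [0, 0, 0], 1]]'

```text
time_s: 23.43
position: [0.4323, 0.2054, 0.2035]
tcp_rot: [[-0.076, 0.997, 0.001], [0.997, 0.076, -0.0], [-0.0, 0.001, -1.0]]
force: [0.2, -1.0, -5.7]
opening: 0.416
grasp_force: 29.9
```

Call:
move_arm --increments '[[[0.05, 0, 0.05], [0, 0, 0], 1], [[0.03, 0, 0.04], [0, 0, 0], 1], [[0, 0, 0.04], [0, 0, 0], 1], [[0, 0, 0], [0, 0, 0], 1]]'

```text
time_s: 23.77
position: [0.4321, 0.2074, 0.1994]
tcp_rot: [[-0.076, 0.997, 0.0], [0.997, 0.076, -0.001], [-0.001, -0.0, -1.0]]
force: [0.8, -2.8, -3.0]
opening: 0.42
grasp_force: 29.9
```

Call:
move_arm --increments '[[[0, 0, 0.04], [0, 0, 0], 1], [[0, 0, 0.02], [0, 0, 0], 1], [[0, 0, 0], [0, 0, 0], 1]]'

```text
time_s: 24.02
position: [0.4327, 0.2074, 0.1993]
tcp_rot: [[-0.076, 0.997, 0.002], [0.997, 0.076, -0.001], [-0.001, 0.002, -1.0]]
force: [-1.7, -4.2, 7.9]
opening: 0.421
grasp_force: 30.2
```

Call:
move_arm --increments '[[[0, 0, 0], [0, 0, 0], 0.15], [[0, 0, 0], [0, 0, 0], 0.15], [[0, 0, 0], [0, 0, 0], 0.15], [[0, 0, 0], [0, 0, 0], 0.15], [[0, 0, 0], [0, 0, 0], 0.15], [[0, 0, 0], [0, 0, 0], 0.15], [[0, 0, -0.4], [0, 0, 0], 0.15], [[0, 0, -0.8], [0, 0, 0], 0.15], [[-0.47, 0, -0.8], [0, 0, 0], 0.15], [[-0.9, -0.1, -0.8], [0, 0, 0], 0.15], [[-1, -0.12, -0.5], [0, 0, 0], 0.15], [[-1, -0.12, -0.1], [0, 0, 0], 0.15], [[-1, -0.12, 0], [0, 0, 0], 0.15], [[-1, -0.12, 0], [0, 0, 0], 0.15], [[-1, -0.12, 0], [0, 0, 0], 0.15], [[-1, -0.12, 0], [0, 0, 0], 0.15], [[-1, -0.12, 0], [0, 0, 0], 0.15], [[-1, -0.12, 0], [0, 0, 0], 0.15], [[-1, -0.12, 0], [0, 0, 0], 0.15], [[-0.8, -0.12, 0], [0, 0, 0], 0.15]]'

```text
time_s: 25.68
position: [0.4184, -0.1314, 0.2997]
tcp_rot: [[-0.075, 0.997, 0.001], [0.997, 0.075, -0.0], [-0.001, 0.001, -1.0]]
force: [-0.5, 0.5, 0.6]
opening: 0.851
grasp_force: 0.0
```

Call:
move_arm --increments '[[[-0.4, -0.1, 0], [0, 0, 0.03], 0.15], [[-0.1, 0, 0], [0, 0, 0.05], 0.15], [[0, 0, 0], [0, 0, 0.0565], 0.15], [[0, 0, 0], [0, 0, 0.0565], 0.15], [[0, 0, 0], [0, 0, 0.0565], 0.15], [[0, 0, 0], [0, 0, 0.0565], 0.15], [[0, 0, 0], [0, 0, 0.0565], 0.15], [[0, 0, 0], [0, 0, 0.0565], 0.15], [[0, 0, 0], [0, 0, 0.0565], 0.15], [[0, 0, 0], [0, 0, 0.0565], 0.15], [[0, 0, 0], [0, 0, 0.0565], 0.15], [[0, 0, 0], [0, 0, 0.0565], 0.15], [[0, 0, 0], [0, 0, 0.0565], 0.15], [[0, 0, 0], [0, 0, 0.0565], 0.15], [[0, 0, 0], [0, 0, 0.03], 0.15], [[0, 0, 0], [0, 0, 0], 0.15]]'

```text
time_s: 27.02
position: [0.4164, -0.1444, 0.2995]
tcp_rot: [[1.0, -0.005, -0.0], [-0.005, -1.0, 0.0], [-0.0, -0.0, -1.0]]
force: [0.0, -0.7, -0.3]
opening: 0.854
grasp_force: 0.0
```

```bash
python3 - <<'E'
from h import *
c=capture('wrist'); save(c,'w5'); s=read_state();print(s['position'],s['tcp_rot'],c['eye'],proj(c,[.42,-.143,.208]))
for l in('bottle_red',):
  for k in pinpoint(c,l)[:2]: print(l,k['confidence'],np.array(k['xy'])*[560,420],onz(c,k['xy'],0))
g=cv2.cvtColor(c['img'],cv2.COLOR_RGB2HSV); w=((g[...,1]<40)&(g[...,2]>200)).astype(np.uint8)
k,l,st,ce=cv2.connectedComponentsWithStats(w)
for i in range(1,k):
    if st[i,4]>800: print(ce[i],st[i],onz(c,(st[i,:2]+st[i,2:4]/2)/[560,420],.208))
c=capture('top'); save(c,'top1')
E
```

```text
[ 0.4164 -0.1443  0.2995] [[ 1.     -0.0023 -0.    ]
 [-0.0023 -1.      0.0003]
 [-0.     -0.0003 -1.    ]] [ 0.4921 -0.1446  0.4622] [279.3966 206.4229]
bottle_red 0.88 [276.528 166.194] [ 0.4179 -0.1381  0.    ]
[194.7389  24.4458] [172   0  53  43 904] [ 0.549  -0.0896  0.208 ]
[534.2504  10.5681] [ 502    0   58   24 1190] [ 0.5535 -0.311   0.208 ]
[271.0262  31.361 ] [246  15  50  33 917] [ 0.5426 -0.1381  0.208 ]
[ 60.3758 149.6392] [   0  118  102   68 3805] [0.4626 0.0256 0.208 ]
[362.3158 168.9837] [ 338  148   47   44 1352] [ 0.4481 -0.2047  0.208 ]
[545.5782 188.2777] [ 525  167   35   42 1048] [ 0.4336 -0.3431  0.208 ]
[270.279  211.6728] [ 247  190   48   45 1638] [ 0.4151 -0.1365  0.208 ]
[104.2375 242.0162] [   0  218  193   61 5604] [0.3857 0.0036 0.208 ]
[332.1719 248.953 ] [ 291  225  102   54 4107] [ 0.3817 -0.193   0.208 ]
[465.6024 242.3077] [ 391  225  169   54 5116] [ 0.3812 -0.3001  0.208 ]
[327.9331 325.7594] [ 273  311  116   31 2797] [ 0.3128 -0.1866  0.208 ]
[212.9763 344.2539] [ 166  336  125   21 1477] [ 0.293  -0.0978  0.208 ]
```

View pics/w5.png

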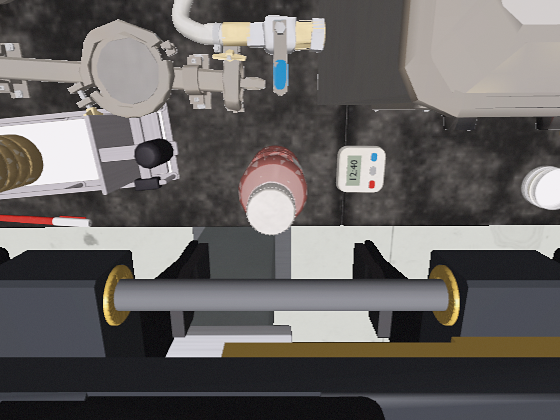

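Call:
move_arm --increments '[[[0, -0.12, 0.4], [0, 0, 0], 0.15], [[0, -0.12, 0.8], [0, 0, 0], 0.15], [[0, 0, 0.9], [0, 0, 0], 0.15], [[0, 0, 0.7], [0, 0, 0], 0.15], [[0, 0, 0.5], [0, 0, 0], 0.15], [[0, 0, 0.25], [0, 0, 0], 0.15], [[0, 0, 0.08], [0, 0, 0], 0.15], [[0, 0, 0], [0, 0, 0], 1], [[0, 0, 0], [0, 0, 0], 1], [[0, 0, 0], [0, 0, 0], 1], [[0, 0, 0], [0, 0, 0], 1], [[0, 0, 0], [0, 0, 0], 1], [[0, 0, 0], [0, 0, 0], 1], [[0, 0, 0], [0, 0, 0], 1], [[0, 0, 0], [0, 0, 0], 1], [[0, 0, 0], [0, 0, 0], 1], [[0, 0, 0], [0, 0, 0], 1]]'

```text
time_s: 28.58
position: [0.4166, -0.1373, 0.1911]
tcp_rot: [[1.0, -0.004, 0.001], [-0.004, -1.0, -0.0], [0.001, 0.0, -1.0]]
force: [-1.0, 1.3, 3.7]
opening: 0.426
grasp_force: 30.0
```

Call:
move_arm --increments '[[[0, 0, -0.2], [0, 0, 0], 1], [[0, 0, -0.5], [0, 0, 0], 1], [[0, 0, -0.8], [0, 0, 0], 1], [[0, 0, -0.8], [0, 0, 0], 1], [[0, 0, -0.8], [0, 0, 0], 1], [[0, 0, -0.4], [0, 0, -0.0265], 1], [[0, 0, -0.3], [0, 0, -0.0565], 1], [[0, 0, -0.3], [0, 0, -0.0565], 1], [[0, 0, -0.3], [0, 0, -0.0565], 1], [[0, 0, -0.3], [0, 0, -0.0565], 1], [[0, 0, -0.3], [0, 0, -0.0565], 1], [[0, 0, -0.3], [0, 0, -0.0565], 1], [[0, 0, -0.3], [0, 0, -0.0565], 1], [[0, 0, -0.3], [0, 0, -0.0565], 1], [[0, 0, -0.3], [0, 0, -0.0565], 1], [[0, 0, -0.3], [0, 0, -0.0565], 1], [[0, 0, -0.1], [0, 0, -0.0565], 1], [[0, 0, 0], [0, 0, -0.0565], 1], [[0, 0, 0], [0, 0, -0.0565], 1], [[0, 0, 0], [0, 0, -0.0265], 1]]'

```text
time_s: 30.25
position: [0.415, -0.1366, 0.3872]
tcp_rot: [[-0.079, 0.997, -0.004], [0.997, 0.079, 0.002], [0.002, -0.004, -1.0]]
force: [-0.4, 0.0, -6.1]
opening: 0.43
grasp_force: 29.9
```

Call:
move_arm --increments '[[[0.3, 0.05, 0], [0, 0, 0], 1], [[0.7, 0.15, 0], [0, 0, 0], 1], [[1, 0.2, 0], [0, 0, 0], 1], [[1, 0.2, 0], [0, 0, 0], 1], [[1, 0.2, 0], [0, 0, 0], 1], [[1, 0.2, 0], [0, 0, 0], 1], [[1, 0.2, 0], [0, 0, 0], 1], [[0.9, 0.15, 0], [0, 0, 0], 1], [[0.7, 0.05, 0], [0, 0, 0], 1], [[0.5, 0, 0], [0, 0, 0], 1], [[0.3, 0, 0], [0, 0, 0], 1], [[0.2, 0, 0], [0, 0, 0], 1], [[0, 0, 0], [0, 0, 0], 1]]'

```text
time_s: 31.33
position: [0.4383, 0.1241, 0.3882]
tcp_rot: [[-0.075, 0.997, -0.002], [0.997, 0.075, 0.001], [0.001, -0.002, -1.0]]
force: [0.6, 0.4, -5.8]
opening: 0.428
grasp_force: 29.9
```

Call:
move_arm --increments '[[[0, 0, 0.3], [0, 0, 0], 1], [[0, 0, 0.7], [0, 0, 0], 1], [[0, 0, 0.9], [0, 0, 0], 1], [[0, 0, 0.9], [0, 0, 0], 1], [[0, 0, 0.9], [0, 0, 0], 1], [[0, 0, 0.8], [0, 0, 0], 1], [[0, 0, 0.6], [0, 0, 0], 1], [[0, 0, 0.5], [0, 0, 0], 1], [[0, 0, 0.35], [0, 0, 0], 1], [[0, 0, 0.2], [0, 0, 0], 1], [[0, 0, 0.07], [0, 0, 0], 1], [[0.1, 0, 0], [0, 0, 0], 1], [[0.12, 0, 0], [0, 0, 0], 1], [[0.12, 0, 0], [0, 0, 0], 1], [[0.08, 0, 0], [0, 0, 0], 1], [[0.05, 0, 0], [0, 0, 0], 1], [[0.03, 0, 0], [0, 0, 0], 1], [[0, 0, 0], [0, 0, 0], 1]]'

```text
time_s: 32.83
position: [0.4381, 0.1383, 0.2024]
tcp_rot: [[-0.075, 0.997, 0.001], [0.997, 0.075, -0.0], [-0.0, 0.001, -1.0]]
force: [-0.4, 0.7, -5.4]
opening: 0.428
grasp_force: 29.9
```

Call:
move_arm --increments '[[[0.05, 0, 0.04], [0, 0, 0], 1], [[0.04, 0, 0.03], [0, 0, 0], 1], [[0.03, 0, 0], [0, 0, 0], 1], [[0, 0, 0], [0, 0, 0], 1]]'

```text
time_s: 33.17
position: [0.4379, 0.1416, 0.2001]
tcp_rot: [[-0.075, 0.997, 0.0], [0.997, 0.075, -0.0], [-0.0, 0.0, -1.0]]
force: [0.4, -1.5, -5.0]
opening: 0.424
grasp_force: 29.9
```

Call:
move_arm --increments '[[[0.03, 0, 0.04], [0, 0, 0], 1], [[0, 0, 0.03], [0, 0, 0], 1], [[0, 0, 0.02], [0, 0, 0], 1], [[0, 0, 0], [0, 0, 0], 1]]'

```text
time_s: 33.5
position: [0.4385, 0.1423, 0.1985]
tcp_rot: [[-0.075, 0.997, 0.002], [0.997, 0.075, -0.0], [-0.001, 0.002, -1.0]]
force: [-0.6, -3.7, 4.8]
opening: 0.426
grasp_force: 30.1
```

Call:
move_arm --increments '[[[0, 0, 0], [0, 0, 0], 0.15], [[0, 0, 0], [0, 0, 0], 0.15], [[0, 0, 0], [0, 0, 0], 0.15], [[0, 0, 0], [0, 0, 0], 0.15], [[0, 0, 0], [0, 0, 0], 0.15], [[0, 0, 0], [0, 0, 0], 0.15], [[0, 0, -0.4], [0, 0, 0], 0.15], [[0, 0, -0.8], [0, 0, 0], 0.15], [[-0.3, 0, -0.8], [0, 0, 0], 0.15], [[-0.7, 0, -0.6], [0, 0, 0], 0.15], [[-1, 0, -0.2], [0, 0, 0], 0.15], [[-1, 0, 0], [0, 0, 0], 0.15], [[-1, 0, 0], [0, 0, 0], 0.15], [[-0.8, 0, 0], [0, 0, 0], 0.15], [[-0.5, 0, 0], [0, 0, 0], 0.15], [[-0.3, 0, 0], [0, 0, 0], 0.15], [[0, 0, 0], [0, 0, 0], 0.15]]'

```text
time_s: 34.92
position: [0.4505, -0.0264, 0.2813]
tcp_rot: [[-0.072, 0.997, 0.0], [0.997, 0.072, -0.0], [-0.0, 0.0, -1.0]]
force: [-0.1, 0.3, -0.2]
opening: 0.851
grasp_force: 0.0
```

```bash
python3 - <<'E'
from h import *
c=capture('wrist'); save(c,'w6'); s=read_state();print(s['position'],s['tcp_rot'],c['eye'],proj(c,[.451,-.028,.167]))
for k in pinpoint(c,'keeper_knob')[:2]: print(k['confidence'],np.array(k['xy'])*[560,420],onz(c,k['xy'],.145))
E
```

```text
[ 0.4501 -0.0252  0.2812] [[-0.0728  0.9973 -0.0003]
 [ 0.9973  0.0728  0.0007]
 [ 0.0007 -0.0002 -1.    ]] [0.446  0.0483 0.444 ] [280.139  204.2653]
0.8 [283.976 200.214] [ 0.4546 -0.03    0.145 ]
```

View pics/w6.png

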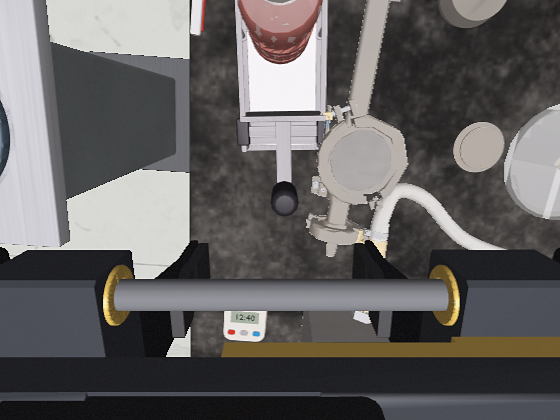

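Call:
move_arm --increments '[[[-0.1, 0.15, 0], [0, 0, 0], 0.4], [[0, 0, 0.4], [0, 0, 0], 0.4], [[0, 0, 0.7], [0, 0, 0], 0.4], [[0, 0, 0.8], [0, 0, 0], 0.4], [[0, 0, 0.8], [0, 0, 0], 0.4], [[0, 0, 0.7], [0, 0, 0], 0.4], [[0, 0, 0.6], [0, 0, 0], 0.4], [[0, 0, 0.4], [0, 0, 0], 0.4], [[0, 0, 0.25], [0, 0, 0], 0.4], [[0, 0, 0.18], [0, 0, 0], 0.4], [[0, 0, 0], [0, 0, 0], 0.4]]'

```text
time_s: 35.93
position: [0.4547, -0.027, 0.1358]
tcp_rot: [[-0.076, 0.997, -0.001], [0.997, 0.076, 0.0], [0.001, -0.001, -1.0]]
force: [0.1, 0.2, -0.3]
opening: 0.603
grasp_force: 0.0
```

Call:
move_arm --increments '[[[0, 0, 0], [0, 0, 0], 1], [[0, 0, 0], [0, 0, 0], 1], [[0, 0, 0], [0, 0, 0], 1], [[0, 0, 0], [0, 0, 0], 1], [[0, 0, 0], [0, 0, 0], 1], [[0, 0, 0], [0, 0, 0], 1], [[0, 0, 0], [0, 0, 0], 1], [[0, 0, 0], [0, 0, 0], 1]]'

```text
time_s: 36.6
position: [0.4536, -0.0276, 0.1368]
tcp_rot: [[-0.075, 0.997, -0.002], [0.997, 0.075, -0.0], [0.0, -0.002, -1.0]]
force: [-3.1, -0.9, 5.7]
opening: 0.263
grasp_force: 30.0
```

Call:
move_arm --increments '[[[0.05, 0, 0], [0, 0, 0], 1], [[0.12, 0, 0], [0, 0, 0], 1], [[0.2, 0, 0], [0, 0, 0], 1], [[0.25, 0, 0], [0, 0, 0], 1], [[0.25, 0, 0], [0, 0, 0], 1], [[0.25, 0, 0], [0, 0, 0], 1], [[0.2, 0, 0], [0, 0, 0], 1], [[0.15, 0, 0], [0, 0, 0], 1], [[0.1, 0, 0], [0, 0, 0], 1], [[0.07, 0, 0], [0, 0, 0], 1], [[0.05, 0, 0], [0, 0, 0], 1], [[0.05, 0, 0], [0, 0, 0], 1]]'

```text
time_s: 37.6
position: [0.449, 0.0244, 0.1368]
tcp_rot: [[-0.075, 0.997, -0.004], [0.997, 0.075, -0.0], [-0.0, -0.004, -1.0]]
force: [-4.5, -2.7, 6.3]
opening: 0.264
grasp_force: 30.0
```

Call:
move_arm --increments '[[[0.05, 0, 0], [0, 0, 0], 1], [[0.05, 0, 0], [0, 0, 0], 1], [[0.04, 0, 0], [0, 0, 0], 1], [[0.03, 0, 0], [0, 0, 0], 1], [[0.03, 0, 0], [0, 0, 0], 1], [[0, 0, 0], [0, 0, 0], 1]]'

```text
time_s: 38.1
position: [0.4486, 0.0291, 0.1368]
tcp_rot: [[-0.077, 0.997, -0.004], [0.997, 0.077, -0.003], [-0.002, -0.004, -1.0]]
force: [-4.9, -6.5, 6.6]
opening: 0.267
grasp_force: 30.0
```

Call:
move_arm --increments '[[[0.03, 0, 0], [0, 0, 0], 1], [[0.02, 0, 0], [0, 0, 0], 1], [[0, 0, 0], [0, 0, 0], 1]]'

```text
time_s: 38.35
position: [0.4485, 0.0299, 0.1368]
tcp_rot: [[-0.077, 0.997, -0.004], [0.997, 0.077, -0.004], [-0.004, -0.004, -1.0]]
force: [-4.0, -10.4, 6.1]
opening: 0.262
grasp_force: 30.0
```

```bash
python3 - <<'E'
from h import *
c=capture('scene'); s=c['img'][170:390,60:340]; cv2.imwrite('pics/s2.png',cv2.cvtColor(cv2.resize(s,None,fx=2.7,fy=2.7,interpolation=cv2.INTER_CUBIC),cv2.COLOR_RGB2BGR))
print(read_state()['force'])
E
```

```text
[-6.5034 -9.7792  6.9963]
```

View pics/s2.png

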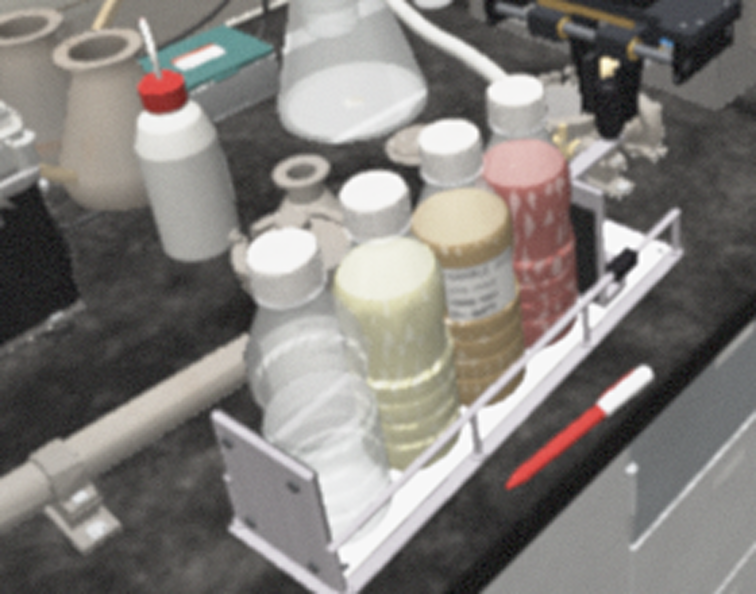

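Call:
move_arm --increments '[[[0.04, 0.02, 0], [0, 0, 0], 1], [[0.03, 0, 0], [0, 0, 0], 1], [[0, 0, 0], [0, 0, 0], 1], [[0, 0, 0], [0, 0, 0], 1]]'

```text
time_s: 38.73
position: [0.4485, 0.0307, 0.1368]
tcp_rot: [[-0.079, 0.997, -0.005], [0.997, 0.079, -0.006], [-0.006, -0.006, -1.0]]
force: [-6.9, -14.7, 7.0]
opening: 0.266
grasp_force: 30.0
```

Call:
move_arm --increments '[[[0, 0, 0], [0, 0, 0], 0.45], [[0, 0, 0], [0, 0, 0], 0.45], [[0, 0, 0], [0, 0, 0], 0.45], [[0, 0, 0], [0, 0, 0], 0.45], [[0, 0, 0], [0, 0, 0], 0.45], [[0, 0, 0], [0, 0, 0], 0.45], [[0, 0, -0.2], [0, 0, 0], 0.45], [[0, 0, -0.5], [0, 0, 0], 0.45], [[0, 0, -0.9], [0, 0, 0], 0.45], [[0, 0, -0.9], [0, 0, 0], 0.45], [[0, 0, -0.9], [0, 0, 0], 0.45], [[-0.3, 0, -0.9], [0, 0, 0], 0.45], [[-0.5, 0, -0.4], [0, 0, 0], 0.45], [[-0.5, 0, 0], [0, 0, 0], 0.45], [[-0.3, 0, 0], [0, 0, 0], 0.45], [[0, 0, 0], [0, 0, 0], 0.45]]'

```text
time_s: 40.07
position: [0.4546, -0.015, 0.2778]
tcp_rot: [[-0.073, 0.997, 0.001], [0.997, 0.073, -0.001], [-0.001, 0.001, -1.0]]
force: [-0.1, 0.5, -0.5]
opening: 0.552
grasp_force: 0.0
```

```bash
python3 - <<'E'
from h import *
c=capture('wrist'); t=capture('top'); print(read_state()['position'],read_state()['force'])
a=cv2.resize(c['img'][0:260,130:450],None,fx=1.5,fy=1.5); b=cv2.resize(t['img'][130:310,90:230],(300,390))
cv2.imwrite('pics/w7.png',cv2.cvtColor(np.hstack([a,b]),cv2.COLOR_RGB2BGR))
E
```

```text
[ 0.4537 -0.0135  0.2769] [-0.1688 -0.2851 -0.0334]
```

View pics/w7.png

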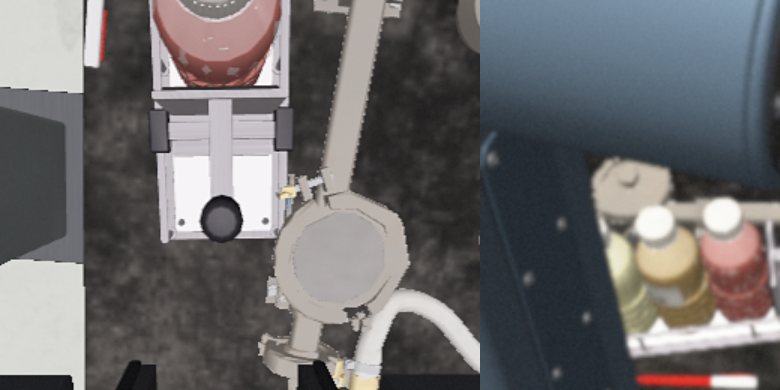

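```bash
python3 -c "
from rig import *
print(hand_in())"
```

```text
the job is handed in; nothing more can be done
None
```

The four bottles stand upright in the rack in the order clear, yellow, amber, red from the end stop, with the keeper pressed up against the red one; the timer and small flask were not touched, and I handed the job in at about 40 s with the arm clear.

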